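Gauge a roller casting in the bench caliper

TASK

Stand the cream casting with the blue core upright on the bed between the open jaws of the bench caliper, then slide the blue-carriage jaw shut on it, gently, until the dial needle stands in the green, never letting it reach the red. Leave the casting clamped there with the needle in the green, and leave the casting with the black core alone.

Things in the scene. Friction and masses are not known exactly. Their poses are not given: they have to be found in the camera images.
- gauge: bench caliper fixed to the table. Origin on the table under its measuring line; x from the open mouth (robot's side) to the steel beam, y from sliding jaw to sprung anvil, z up. Grey bed 12 mm thick, x -170 to 100, y -210 to 180 mm. Beam along y at x 70 to 100, top z 46. Both jaw faces are square to y; the bed between them is free
- dial (a point): centre of the white dial, 80 mm across, 90 mm above the table, on top of the red head (gauge x -30 to 95, y 75 to 165 mm, top z 85) behind the anvil. Axes as the gauge's
- jaw: sliding jaw, a steel blade on a blue carriage. Origin on the bed's top at the foot of its measuring face (on the +y side); axes as the gauge's. Blade x -35 to 60, y -16 to 0, z 2 to 56 mm; carriage on the beam x 60 to 110, y -55 to 5, to z 56, its knob to z 68. It slides along y only, takes about 9 N to move, stays where left, and starts at gauge y -90 to -50 mm
- anvil_face (a point): centre of the flat steel face (56 mm wide, 46 high) of the sprung anvil, at gauge x 0, 43 mm above the table, gauge y 40 mm when nothing presses on it. It gives way towards +y by up to 10 mm, at 1.2 N per mm, and that turns the needle
- needle (a joint): dial needle, rad clockwise from zero, 0.25 rad per mm of anvil travel: 0 nothing pressed, green from 1.0 to 1.6 (about 5 to 7.5 N), yellow 1.6 to 2.1, red from 2.1 to the stop at 2.5. At 0 the needle points to the gauge's -x
- sample: the casting to gauge: upright cream cylinder, blue core with a dark hole seen on its top, about 56 mm in diameter (as cast) and 80 mm high, about 0.25 kg. Origin: centre of its underside. It starts upright on the bed in front of the jaws' mouth, left or right
- reject: like the sample but with a black core; stands on the bed on the other side of the mouth; to be left alone
Not all that is in view belongs to the job. What is shaped like the sample but pink or turquoise is not meant.

How it is judged:
On the way, in this order (a step that is already met when the one before it is completed fails the run):
1. the blue-core casting stands upright on the bed between the jaws, the needle not yet in the green (x of sample in the frame of gauge between -0.03 and 0.03 m and y of sample in the frame of jaw above 0.025 m and y of sample in the frame of anvil_face below -0.025 m and z of sample in the frame of gauge below 0.015 m and angle between sample's own z axis and vertical below 0.1 rad and value of joint needle below 0.9 rad), for 0.2 s.
2. the jaw is shut on it and the needle stands in the green (value of joint needle between 1 and 1.6 rad and contact force between jaw and sample above 2.5 N), for 0.2 s.
At the end, for the whole second after the job is handed in: the blue-core casting stands upright (within 0.1 rad) on the bed between the jaws, within 30 mm of the measuring line, at rest, clamped by the jaw (over 2.5 N) with the needle in the green (1.0 to 1.6 rad) (all of step 2 and x of sample in the frame of gauge between -0.03 and 0.03 m and z of sample in the frame of gauge below 0.016 m and angle between sample's own z axis and vertical below 0.1 rad and linear speed of sample below 0.01 m/s); the robot touches nothing.
It fails at once if the needle reaches the red (2.1 rad): squeezed too hard (value of joint needle above 2.1 rad).
It fails at once if the blue-core casting is tipped over (0.6 rad) (angle between sample's own z axis and vertical above 0.6 rad).
It fails at once if the black-core casting is shifted by more than 15 mm (distance of reject from where it was at the start of the episode above 0.015 m).
It also fails if it takes over 69 s, if anything falls off the work surface, if the arm or the gripper's body presses on something with over 40 N, if the wrist force passes 120 N, or if a joint passes its speed limit or range.

ROBOT

A 6-joint arm with a two-finger parallel gripper is mounted at the origin on the work surface. World frame = base frame: x ahead of the robot, y to its left, z up, the work surface at z = 0. Lengths are in m, angles in rad, forces in N, time in s.
With the tool pointing down it reaches from about 0.25 to 0.725 m from the base axis. Payload 4 kg.
Tool frame: the origin (TCP) lies at the very end of the fingers, on their centre line; the grasp point (between the pads) lies 19 mm behind it; z points along the fingers, y is the line along which they close (so a half turn about z gives the same grasp; the last joint's range is limited). The gripper opens to 85 mm and grips with 20 to 120 N. Pads are 22 mm wide; open, the fingers measure 114 mm over their backs; the gripper's body (76 mm by 85 mm) begins 54 mm behind the grasp point. The pads swing forward as they close: fully open they stand 13 mm farther back than shut.
Start: joints at [1.212, 0.241, 0.005, 1.335, 0, 1.571], TCP at [0.176, 0.468, 0.231] pointing down, gripper open.
Joint ranges: [-2.72, 2.72], [-1.05, 1.87], [-1.09, 1.28], [-1.99, 2.15], [-1.42, 1.44], [-3.14, 3.14]. Speed limits (rad/s): [2.79, 2.79, 3.14, 3.14, 3.14, 3.14].

INTERFACE

Orientations are given as a unit quaternion [x, y, z, w].
In Python, from workcell import monitor, viewer, job gives the robot as it stands.
- The arm moves only by the tool arm_command, never from a script. Its argument "increments" is a list of rows, each an object of numbers: "dx", "dy", "dz": the shift along the tool's x, y, z in cm; "wx", "wy", "wz": the turn, a rotation vector about the tool's x, y, z in rad; "grip": the finger opening in cm, from 0 to 8.54. In form: [{"dx": .., "dy": .., "dz": .., "wx": .., "wy": .., "wz": .., "grip": ..}, ...]. A call has 1 to 10 rows; each row is the pose to reach, as a shift and turn from the pose commanded when the call began, along the tool's axes at that moment; what a row does not reach only later rows make up. A row lasts 1/10 s, in which the tool goes at most 50 mm and 8.59 degrees, less where a joint would pass 70% of its speed; a pose out of reach is approached as far as the arm can. A call with a gripper value outside its range is refused whole. The fingers move at their own pace and stop on an object; the grip force is fixed at half the most. Time passes only in rows, so rows that repeat a pose let the fingers close. It gives the time, the measured TCP pose, the force, the opening and the grip force at its end, in the units of the state.
- monitor.get_obs(): the state, without advancing time (a new reading comes with each control period).
- viewer.camera(name): name is "side" or "top" or "wrist"; returns (picture, depth): 384x512x3 uint8, red, green, blue; 384x512 float32, m along the optical axis (not along the pixel's ray), 0 where there is no reading.
- viewer.get_calibration(name): a dict with "fovy" (degrees; the focal length in pixels is half the picture's height over the tangent of half this angle, whatever the lens; pixels are square), "cx", "cy" (the principal point, pixels), "dist_coeffs" ([k1, k2, p1, p2, k3] as OpenCV has them; the pictures are not rectified), "view" (4x4, takes a point from world to camera coordinates). Camera axes: x right, y up, looking along -z (the intrinsics and any distortion apply to the point x, -y, -z); pixel columns grow to the right and rows downward; lengths in m; the calibration is good to about 2 mm. A picture is of the moment at which its call begins: read the wrist's pose just before it. get_calibration takes no time and is no camera call; for the wrist camera it gives the pose at the moment of the call.
- job.job_done(): hands the job in; it is judged then, once.
The state is a dict: "clock": time; "joint_pos": joint angles; "joint_vel": joint speeds; "tau": joint torques, N m; "eef_pos": TCP position; "tool_rot": TCP orientation; "ft_force": force on the tool from outside, world axes, zero at the start; "ft_torque": the same for the moment, N m; "grip_width": finger opening in m; "grasp_force": force on a finger pad.
Only numpy, scipy, OpenCV 4.12 (cv2) and the standard library are available. Lean on these libraries where they do the work, as an engineer would, in place of code of your own. Each camera call takes 0.05 s, during which the arm holds its last target. There are 200 camera calls.

## Working session

There is one attempt and no reset: what is moved stays moved. The work goes in short steps, Python scripts to look and compute and a tool call to move; the robot and the scene stay as the last step left them, time stands still between calls to the robot, and variables do not carry over. Pictures are saved under pics/ and viewed, at most 10 in all, crops included, and the job is handed in when it is done.

Besides the shell and the picture viewer there is one more tool, called as name(argument=value, ...), one argument or row to a line, values as JSON. arm_command: Moves the arm, as the interface text tells. Its arguments: {"type":"object","properties":{"increments":{"type":"array","items":{"type":"object","properties":{"dx":{"type":"number"},"dy":{"type":"number"},"dz":{"type":"number"},"wx":{"type":"number"},"wy":{"type":"number"},"wz":{"type":"number"},"grip":{"type":"number"}}}}},"required":["increments"]}

```bash
mkdir -p pics
cat > h.py <<'E'
import numpy as np, cv2
from workcell import monitor, viewer, job
def cal(n):
    c=viewer.get_calibration(n); f=192/np.tan(np.radians(c["fovy"])/2)
    return np.array([[f,0,c["cx"]],[0,f,c["cy"]],[0,0,1]]),np.array(c["dist_coeffs"],float),np.array(c["view"],float).reshape(4,4)
def ray(n,uv,C=None):
    K,D,V=C or cal(n); p=cv2.undistortPoints(np.array(uv,float).reshape(-1,1,2),K,D)[:,0]
    d=np.c_[p[:,0],-p[:,1],-np.ones(len(p))]; R=V[:3,:3]
    return -R.T@V[:3,3], d@R
def atz(n,uv,z,C=None):
    o,d=ray(n,uv,C); z=np.broadcast_to(z,len(d)); return o+d*((z-o[2])/d[:,2])[:,None]
def atdepth(n,uv,dep,C=None):
    o,d=ray(n,uv,C); uv=np.array(uv).reshape(-1,2).astype(int); return o+d*dep[uv[:,1],uv[:,0]][:,None]
def proj(n,P,C=None):
    K,D,V=C or cal(n); p=np.array(P,float).reshape(-1,3)@V[:3,:3].T+V[:3,3]; p=p*[1,-1,-1]
    return cv2.projectPoints(p,np.zeros(3),np.zeros(3),K,D)[0][:,0]
def shot(n):
    C=cal(n); im,d=viewer.camera(n); np.savez(f"{n}.npz",im=im,d=d); return im,d,C
def save(name,im): cv2.imwrite(f"pics/{name}.png",im[:,:,::-1])
E
python3 - <<'E'
from h import *
a,_,C=shot("top"); b,_,C2=shot("side")
print(C,C2)
save("top0",a); save("side0",b)
o=monitor.get_obs(); print(o["clock"],o["eef_pos"],o["tool_rot"])
E
```

```text
(array([[398.62754612,   0.        , 258.05160554],
       [  0.        , 398.62754612, 193.99898971],
       [  0.        ,   0.        ,   1.        ]]), array([-0.04298816,  0.        ,  0.        ,  0.        ,  0.        ]), array([[ 0.00918546, -0.9999486 , -0.00429152,  0.09716584],
       [ 0.99269486,  0.00860234,  0.12034501, -0.49124431],
       [-0.12030191, -0.00536559,  0.99272285, -0.72353417],
       [ 0.        ,  0.        ,  0.        ,  1.        ]])) (array([[356.03453415,   0.        , 256.18927914],
       [  0.        , 356.03453415, 194.182082  ],
       [  0.        ,   0.        ,   1.        ]]), array([0.01400113, 0.        , 0.        , 0.        , 0.        ]), array([[ 0.73012874, -0.68323319,  0.01021876, -0.31381527],
       [ 0.49601791,  0.54023072,  0.67979189, -0.35423151],
       [-0.46997687, -0.49126691,  0.73333387, -0.54825194],
       [ 0.        ,  0.        ,  0.        ,  1.        ]]))
0.1 [0.17538674 0.4676374  0.23050629] [ 1.78450147e-01  9.83948509e-01 -9.22777247e-04 -1.58865407e-04]
```

View pics/top0.png

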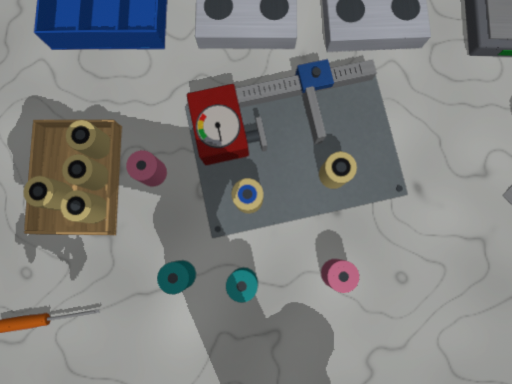

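View pics/side0.png

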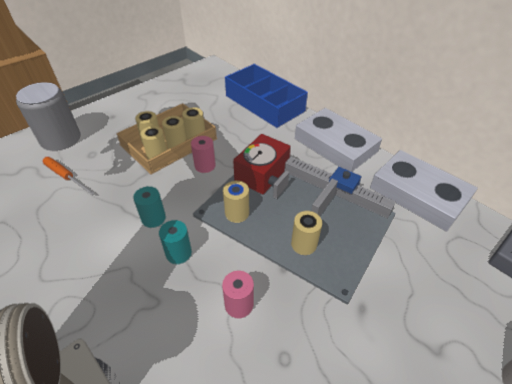

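Candidates in the top view:
- Blue-core cream casting at (248,195): the sample by description.
- Black-core cream casting at (341,167): the reject.
- Black-core castings in the tray, around (80,135), (77,169), (40,191) and (76,206).
- Turquoise at (173,278) and (241,286), pink at (343,276) and (142,166).

The dial is at (217,126) with the needle near zero, and the jaw blade is at (316,112).

Run:
```python
from h import *
from scipy.optimize import least_squares
z=np.load("top.npz"); im,d=z["im"],z["d"]; C=cal("top")
save("crop0",cv2.resize(im[50:245,180:415],None,fx=3,fy=3,interpolation=cv2.INTER_CUBIC)[:600,:800])
vv,uu=np.mgrid[0:384,0:512]; uv=np.c_[uu.ravel(),vv.ravel()]
P=atdepth("top",uv,d,C).reshape(384,512,3); np.save("P.npy",P)
for nm,(u,v) in dict(sample=(248,195),reject=(341,167)).items():
    m=(abs(uu-u)<25)&(abs(vv-v)<25)&(P[...,2]>.082)&(P[...,2]<.105)&(d>0)
    q=P[m]; (cx,cy),r=cv2.minEnclosingCircle((q[:,:2]*1000).astype(np.float32)); print(nm,m.sum(),np.median(q[:,2]),q[:,:2].mean(0),cx,cy,r)
# bed: grey, z ~.012
hsv=cv2.cvtColor(im,cv2.COLOR_RGB2HSV)
m=(P[...,2]>.006)&(P[...,2]<.018)&(d>0)&(uu>180)&(uu<415)&(vv>50)&(vv<245)
q=(P[m][:,:2]*1000).astype(np.float32); print(m.sum(),np.median(P[m][:,2]),cv2.boxPoints(cv2.minAreaRect(q)))
cs=atz("top",[(217,236),(407,194)],.012,C); print(cs,np.linalg.norm(cs[0]-cs[1]))
print("dial",atz("top",[(217,126)],.09,C),P[126,217])
```

```text
sample 786 0.09261983319589995 [0.48276925 0.11930685] 483.7763366699219 119.58177947998047 27.678159713745117
reject 813 0.0925391313969317 [ 0.53041197 -0.0409738 ] 531.2894287109375 -41.730987548828125 28.13115692138672
18432 0.0124193641572094 [[ 379.69025  182.76024]
 [ 469.45306 -197.13405]
 [ 808.28864 -117.0728 ]
 [ 718.5258   262.82147]]
[[ 0.41089398  0.17944542  0.012     ]
 [ 0.49503071 -0.18788235  0.012     ]] 0.3768403867060045
dial [[0.60426889 0.17535762 0.09      ]] [0.60269606 0.17475898 0.09528874]
```

View pics/crop0.png

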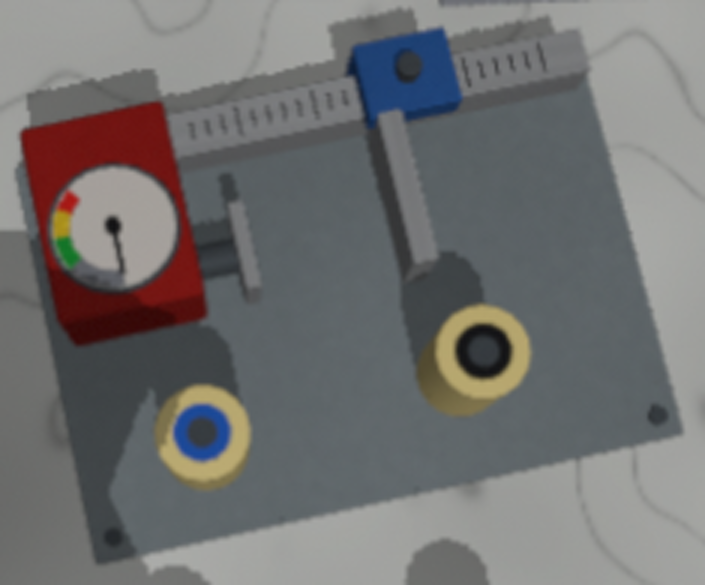

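Crop check: the blue core is at crop (202,432) and the black core at (483,350), so the choice holds. Next I fit the gauge frame.

```bash
cat > fit.py <<'E'
from h import *
from scipy.optimize import least_squares
C=cal("top")
G=np.array([[-170,180,12],[-170,-210,12],[95,75,85],[95,165,85],[-30,75,85],[50,120,90]],float)/1e3
px=np.array([[97,563],[682,432],[162,103],[22,130],[192,295],[0,0]],float)/3+[180,50]
G,px=G[:5],px[:5]
def T(p,g): c,s=np.cos(p[2]),np.sin(p[2]); return np.c_[p[0]+c*g[:,0]-s*g[:,1],p[1]+s*g[:,0]+c*g[:,1],g[:,2]]
f=lambda p:(proj("top",T(p,G),C)-px).ravel()
r=least_squares(f,[.6,.05,.2]);p=r.x; print(p,np.round(r.fun.reshape(-1,2),1))
def inv(P): P=np.atleast_2d(P); c,s=np.cos(p[2]),np.sin(p[2]); x,y=P[:,0]-p[0],P[:,1]-p[1]; return np.round(np.c_[c*x+s*y,-s*x+c*y]*1e3,1)
cr=lambda a:np.array(a,float)/3+[180,50]
print("jaw",inv(atz("top",cr([(380,113),(413,265),(437,258)]),.068,C)))
print("anvil",inv(atz("top",cr([(245,200),(261,297)]),.066,C)))
print("dial",inv(atz("top",cr([(113,225)]),.09,C)))
print("knob",inv(atz("top",cr([(408,65)]),.08,C)))
print("sample,reject",inv([[.4838,.1196],[.5313,-.0417]]))
print("sample px",inv(atz("top",cr([(202,432),(483,350)]),.092,C)),atz("top",cr([(202,432)]),.092,C))
for y in (-70,-20,-5,0,8,12): print(y,T(p,np.array([[0,y,0],[-55,y,0]])/1e3)[:,:2])
E
python3 fit.py
```

```text
[0.61169799 0.05370014 0.22806969] [[-1.2  1.2]
 [ 0.4  0.7]
 [-0.7 -1.7]
 [-2.5 -0.2]
 [ 3.9 -0.2]]
jaw [[ 62.8 -56.6]
 [-35.6 -53.6]
 [-34.6 -69. ]]
anvil [[ 27.2  37.1]
 [-34.5  40.9]]
dial [[ 21.8 118.7]]
knob [[ 84.7 -78.1]]
sample,reject [[-109.7   93.1]
 [ -99.9  -74.8]]
sample px [[-110.7   93.6]
 [ -99.4  -76.7]] [[0.48266631 0.11978847 0.092     ]]
-70 [[ 0.62752483 -0.01448719]
 [ 0.57394907 -0.02692256]]
-20 [[0.61621994 0.03421804]
 [0.56264419 0.02178267]]
-5 [[0.61282848 0.04882961]
 [0.55925272 0.03639424]]
0 [[0.61169799 0.05370014]
 [0.55812224 0.04126477]]
8 [[0.60988921 0.06149297]
 [0.55631346 0.0490576 ]]
12 [[0.60898482 0.06538939]
 [0.55540907 0.05295402]]
```

Run:
```python
from h import *
P=np.load("P.npy"); im=np.load("top.npz")["im"]; vv,uu=np.mgrid[0:384,0:512]
hsv=cv2.cvtColor(im,cv2.COLOR_RGB2HSV)
def rect(n,m):
    q=(P[m][:,:2]*1000).astype(np.float32); r=cv2.minAreaRect(q)
    _,_,v=np.linalg.svd(q-q.mean(0),full_matrices=False); a=np.arctan2(v[0,1],v[0,0]); 
    print(n,m.sum(),np.median(P[m][:,2]),r,"pca",a, "q",q.mean(0)); print(np.round(cv2.boxPoints(r),1).tolist())
B=(uu>180)&(uu<415)&(vv>50)&(vv<245); z=P[...,2]
rect("red",B&(z>.078)&(z<.1)&(uu<250)&(vv<170))
rect("blade",B&(z>.060)&(z<.076)&(uu>300)&(uu<330)&(vv>90)&(vv<142))
rect("anvil",B&(z>.055)&(z<.076)&(uu>252)&(uu<272)&(vv>100)&(vv<155))
rect("beam",B&(z>.038)&(z<.052)&(uu>240)&(uu<378)&(vv<110))
rect("bed",B&(z>.008)&(z<.017)&(vv>165))
```

```text
red 3366 0.08677183654928045 ((616.5328369140625, 176.76913452148438), (125.09188079833984, 90.24064636230469), 13.14121150970459) pca -2.906999 q [614.3434  175.98836]
[[545.4000244140625, 206.5], [565.9000244140625, 118.5999984741211], [687.7000122070312, 147.10000610351562], [667.2000122070312, 234.89999389648438]]
blade 457 0.06814034102732291 ((637.433837890625, -2.9464664459228516), (93.8051528930664, 17.12836456298828), 12.781045913696289) pca -2.908052 q [635.25635    -2.6028457]
[[589.7999877929688, -5.0], [593.5999755859375, -21.700000762939453], [685.0999755859375, -0.8999999761581421], [681.2999877929688, 15.800000190734863]]
anvil 183 0.06585581904649962 ((601.0369873046875, 100.8558578491211), (56.63450241088867, 19.336666107177734), 13.17560863494873) pca -2.9145238 q [600.6026   96.50343]
[[571.2999877929688, 103.80000305175781], [575.7000122070312, 85.0], [630.7999877929688, 97.9000015258789], [626.4000244140625, 116.69999694824219]]
beam 1695 0.04633247150843278 ((693.0933837890625, 4.9140777587890625), (81.60371398925781, 267.45843505859375), 8.840475082397461) pca -1.3386452 q [706.956     13.757187]
[[632.2000122070312, 130.8000030517578], [673.2999877929688, -133.5], [754.0, -121.0], [712.9000244140625, 143.3000030517578]]
bed 8688 0.012398741211775699 ((520.9202270507812, 15.855377197265625), (142.25164794921875, 390.2083435058594), 12.940217018127441) pca -1.4757911 q [494.61505   39.321888]
[[407.8999938964844, 190.10000610351562], [495.29998779296875, -190.1999969482422], [633.9000244140625, -158.39999389648438], [546.5, 221.89999389648438]]
```

```bash
cat >> h.py <<'E'
from scipy.spatial.transform import Rotation as Ro
O=np.array([.6125,.0530]); YAW=.2286
def g2w(x,y): c,s=np.cos(YAW),np.sin(YAW); return O+np.array([c*x-s*y,s*x+c*y])/1e3
def w2g(P): d=np.array(P)[:2]-O; c,s=np.cos(YAW),np.sin(YAW); return np.array([c*d[0]+s*d[1],-s*d[0]+c*d[1]])*1e3
def goto(x,y,z,yaw=YAW):
    o=monitor.get_obs(); R=Ro.from_quat(o["tool_rot"]); 
    yv=np.array([np.cos(yaw),np.sin(yaw),0]); zv=np.array([0,0,-1.]); T=Ro.from_matrix(np.c_[np.cross(yv,zv),yv,zv])
    print("t",o["clock"],"d cm",np.round(R.inv().apply(np.array([x,y,z])-o["eef_pos"])*100,2),"w",np.round((R.inv()*T).as_rotvec(),3),"F",np.round(o["ft_force"],1),"j",np.round(o["joint_pos"],2), "g",np.round(w2g(o["eef_pos"]),1), o["eef_pos"][2].round(4))
E
python3 - <<'E'
from h import *
goto(.483,.1197,.17); print(w2g([.483,.1197]))
E
```

```text
t 0.1 d cm [-41.02 -21.76   6.09] w [-0.002  0.001  0.983] F [-0.3 -0.3 -0.5] j [ 1.21  0.24  0.    1.34 -0.    1.57] g [-331.8  502.9] 0.2305
[-111.01584192   94.31130814]
```

arm_command(
  increments=[
    {"dx":-4.1,"dy":-2.2,"dz":0,"wz":0.1,"grip":8.54},
    {"dx":-8.2,"dy":-4.4,"dz":0,"wz":0.2,"grip":8.54},
    {"dx":-12.3,"dy":-6.5,"dz":0,"wz":0.3,"grip":8.54},
    {"dx":-16.4,"dy":-8.7,"dz":0,"wz":0.4,"grip":8.54},
    {"dx":-20.5,"dy":-10.9,"dz":0,"wz":0.5,"grip":8.54},
    {"dx":-24.6,"dy":-13.1,"dz":1,"wz":0.6,"grip":8.54},
    {"dx":-28.7,"dy":-15.2,"dz":2,"wz":0.7,"grip":8.54},
    {"dx":-32.8,"dy":-17.4,"dz":3,"wz":0.8,"grip":8.54},
    {"dx":-36.9,"dy":-19.6,"dz":4.5,"wz":0.9,"grip":8.54},
    {"dx":-41.0,"dy":-21.8,"dz":6,"wz":0.98,"grip":8.54},
  ],
)

```text
validation failed for argument at $.in...
```

Run:
```python
from h import *
im,d,C=shot("wrist"); goto(.483,.1197,.041); save("wrist1",im)
vv,uu=np.mgrid[0:384,0:512]; P=atdepth("wrist",np.c_[uu.ravel(),vv.ravel()],d,C).reshape(384,512,3)
hsv=cv2.cvtColor(im,cv2.COLOR_RGB2HSV)
m=(d>0)&(abs(P[...,2]-.092)<.006)&(np.hypot(P[...,0]-.483,P[...,1]-.12)<.045)
q=(P[m][:,:2]*1000).astype(np.float32); print(m.sum(),cv2.minEnclosingCircle(q),q.mean(0))
m2=(hsv[...,0]>100)&(hsv[...,0]<125)&(hsv[...,1]>150)&m
print(m2.sum(), P[m2].mean(0), np.c_[uu[m2],vv[m2]].mean(0))
```

```text
t 0.15 d cm [-41.02 -21.75  19.  ] w [-0.001  0.001  0.983] F [ 0.1 -0.2 -0.1] j [ 1.21  0.24  0.    1.34 -0.    1.57] g [-331.7  503. ] 0.2306
0 ((0.0, 0.0), 0.0) [nan nan]
0 [nan nan nan] [nan nan]<stdin>:6: RuntimeWarning: Mean of empty slice.
  ret = um.true_divide(
<stdin>:8: RuntimeWarning: Mean of empty slice.
```

View pics/wrist1.png

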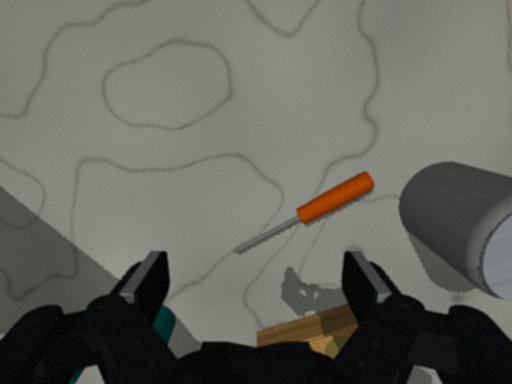

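The picture shows the start pose, with the screwdriver at (300,215): the arm has not moved, because the call was refused. I'll retry with every field filled in.

arm_command(
  increments=[
    {"dx":-4.1,"dy":-2.2,"dz":0.0,"wx":0.0,"wy":0.0,"wz":0.1,"grip":8.5},
    {"dx":-8.2,"dy":-4.4,"dz":0.0,"wx":0.0,"wy":0.0,"wz":0.2,"grip":8.5},
  ],
)

```text
clock: 0.35
eef_pos: [0.2368, 0.3978, 0.2307]
tool_rot: [0.276, 0.961, -0.0, 0.0]
ft_force: [1.7, 1.2, -0.1]
grip_width: 0.0845
grasp_force: 0.0
```

```bash
python3 -c "
from h import *
goto(.483,.1197,.17)"
```

```text
t 0.35 d cm [-35.62 -10.5    6.09] w [-0.001  0.001  0.783] F [ 1.7  1.2 -0.1] j [ 1.03  0.17 -0.09  1.32 -0.    1.59] g [-287.8  421. ] 0.2307
```

arm_command(
  increments=[
    {"dx":-4.4,"dy":-1.3,"dz":0.0,"wx":0.0,"wy":0.0,"wz":0.1,"grip":8.5},
    {"dx":-8.9,"dy":-2.6,"dz":0.0,"wx":0.0,"wy":0.0,"wz":0.2,"grip":8.5},
    {"dx":-13.3,"dy":-3.9,"dz":0.0,"wx":0.0,"wy":0.0,"wz":0.3,"grip":8.5},
    {"dx":-17.8,"dy":-5.2,"dz":0.5,"wx":0.0,"wy":0.0,"wz":0.4,"grip":8.5},
    {"dx":-22.2,"dy":-6.6,"dz":1.5,"wx":0.0,"wy":0.0,"wz":0.5,"grip":8.5},
    {"dx":-26.7,"dy":-7.9,"dz":3.0,"wx":0.0,"wy":0.0,"wz":0.6,"grip":8.5},
    {"dx":-31.2,"dy":-9.2,"dz":4.5,"wx":0.0,"wy":0.0,"wz":0.7,"grip":8.5},
    {"dx":-35.6,"dy":-10.5,"dz":6.1,"wx":0.0,"wy":0.0,"wz":0.78,"grip":8.5},
    {"dx":-35.6,"dy":-10.5,"dz":6.1,"wx":0.0,"wy":0.0,"wz":0.78,"grip":8.5},
  ],
)

```text
clock: 1.25
eef_pos: [0.4846, 0.116, 0.1676]
tool_rot: [0.624, 0.782, -0.002, -0.0]
ft_force: [-0.5, 0.0, 0.4]
grip_width: 0.085
grasp_force: 0.0
```

Run:
```python
from h import *
im,d,C=shot("wrist"); goto(.483,.1197,.041); save("wrist2",im)
vv,uu=np.mgrid[0:384,0:512]; P=atdepth("wrist",np.c_[uu.ravel(),vv.ravel()],d,C).reshape(384,512,3)
hsv=cv2.cvtColor(im,cv2.COLOR_RGB2HSV)
m=(d>0)&(abs(P[...,2]-.092)<.006)&(np.hypot(P[...,0]-.483,P[...,1]-.12)<.045)
q=(P[m][:,:2]*1000).astype(np.float32); print(m.sum(),cv2.minEnclosingCircle(q),q.mean(0))
m2=(hsv[...,0]>100)&(hsv[...,0]<125)&(hsv[...,1]>150)&m
print(m2.sum(), P[m2].mean(0), np.c_[uu[m2],vv[m2]].mean(0))
```

```text
t 1.3 d cm [ 0.17  0.05 12.75] w [-0.004  0.    -0.001] F [-1.2  0.2  0.2] j [ 0.24  0.28 -0.12  1.18  0.    1.58] g [-111.1   92.6] 0.1685
3878 ((481.2934875488281, 122.41289520263672), 27.918699264526367) [481.19424 123.7723 ]
935 [0.48107978 0.1227059  0.09233286] [254.3026738  201.24705882]
```

View pics/wrist2.png

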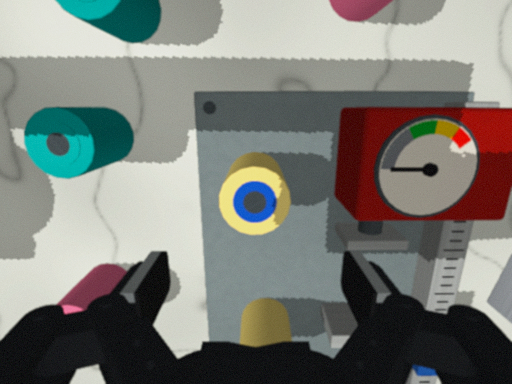

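The blue core is at (254,201), the dial at (430,170) with the needle at zero, and the fingers are clear of everything. The wrist camera puts the sample at (0.481,0.1225) and the top camera at (0.4835,0.1197). I'll take the mean and descend.

```bash
python3 -c "
from h import *
goto(.4823,.121,.043)"
```

```text
t 1.3 d cm [3.200e-01 1.000e-02 1.255e+01] w [-0.004  0.    -0.001] F [-1.2  0.2  0.2] j [ 0.24  0.28 -0.12  1.18  0.    1.58] g [-111.1   92.6] 0.1685
```

arm_command(
  increments=[
    {"dx":0.2,"dy":0.0,"dz":3.0,"wx":0.0,"wy":0.0,"wz":0.0,"grip":8.5},
    {"dx":0.2,"dy":0.0,"dz":6.0,"wx":0.0,"wy":0.0,"wz":0.0,"grip":8.5},
    {"dx":0.2,"dy":0.0,"dz":9.0,"wx":0.0,"wy":0.0,"wz":0.0,"grip":8.5},
    {"dx":0.2,"dy":0.0,"dz":11.5,"wx":0.0,"wy":0.0,"wz":0.0,"grip":8.5},
    {"dx":0.2,"dy":0.0,"dz":12.7,"wx":0.0,"wy":0.0,"wz":0.0,"grip":8.5},
    {"dx":0.2,"dy":0.0,"dz":12.7,"wx":0.0,"wy":0.0,"wz":0.0,"grip":8.5},
  ],
)

```text
clock: 1.9
eef_pos: [0.4808, 0.1229, 0.0421]
tool_rot: [0.62, 0.785, -0.001, -0.001]
ft_force: [-0.0, -0.4, 0.0]
grip_width: 0.0847
grasp_force: 0.0
```

arm_command(
  increments=[
    {"dx":0.0,"dy":0.0,"dz":0.0,"wx":0.0,"wy":0.0,"wz":0.0,"grip":4.0},
    {"dx":0.0,"dy":0.0,"dz":0.0,"wx":0.0,"wy":0.0,"wz":0.0,"grip":4.0},
    {"dx":0.0,"dy":0.0,"dz":0.0,"wx":0.0,"wy":0.0,"wz":0.0,"grip":4.0},
    {"dx":0.0,"dy":0.0,"dz":0.0,"wx":0.0,"wy":0.0,"wz":0.0,"grip":4.0},
    {"dx":0.0,"dy":0.0,"dz":0.0,"wx":0.0,"wy":0.0,"wz":0.0,"grip":4.0},
    {"dx":0.0,"dy":0.0,"dz":0.0,"wx":0.0,"wy":0.0,"wz":0.0,"grip":4.0},
  ],
)

```text
clock: 2.5
eef_pos: [0.4839, 0.1229, 0.0452]
tool_rot: [0.62, 0.784, 0.002, 0.001]
ft_force: [-0.1, 0.4, 6.3]
grip_width: 0.055
grasp_force: 64.0
```

```bash
python3 -c "
from h import *
goto(*g2w(-111,4),.065); print(monitor.get_obs()['eef_pos'])"
```

```text
t 2.5 d cm [-9.32 -0.19 -1.99] w [ 0.003 -0.001  0.004] F [-0.1  0.4  6.3] j [ 0.25  0.4  -0.3   0.87  0.    1.59] g [-109.4   97.2] 0.0452
[0.48393876 0.12287908 0.04517169]
```

arm_command(
  increments=[
    {"dx":0.0,"dy":0.0,"dz":-1.0,"wx":0.0,"wy":0.0,"wz":0.0,"grip":4.0},
    {"dx":0.0,"dy":0.0,"dz":-2.0,"wx":0.0,"wy":0.0,"wz":0.0,"grip":4.0},
    {"dx":-2.5,"dy":0.0,"dz":-2.0,"wx":0.0,"wy":0.0,"wz":0.0,"grip":4.0},
    {"dx":-5.0,"dy":0.0,"dz":-2.0,"wx":0.0,"wy":0.0,"wz":0.0,"grip":4.0},
    {"dx":-7.5,"dy":0.0,"dz":-2.0,"wx":0.0,"wy":0.0,"wz":0.0,"grip":4.0},
    {"dx":-9.2,"dy":0.0,"dz":-2.0,"wx":0.0,"wy":0.0,"wz":0.0,"grip":4.0},
    {"dx":-9.2,"dy":1.5,"dz":-2.0,"wx":0.0,"wy":0.0,"wz":0.0,"grip":4.0},
    {"dx":-9.2,"dy":3.5,"dz":-2.0,"wx":0.0,"wy":0.0,"wz":0.0,"grip":4.0},
    {"dx":-9.2,"dy":5.0,"dz":-2.0,"wx":0.0,"wy":0.0,"wz":0.0,"grip":4.0},
    {"dx":-9.2,"dy":5.0,"dz":-2.0,"wx":0.0,"wy":0.0,"wz":0.0,"grip":4.0},
  ],
)

```text
clock: 3.5
eef_pos: [0.5548, 0.0445, 0.0641]
tool_rot: [0.621, 0.784, 0.001, 0.001]
ft_force: [0.1, -0.9, -3.6]
grip_width: 0.0546
grasp_force: 64.5
```

Run:
```python
from h import *
goto(*g2w(0,4),.065); im,d,C=shot("top"); save("top3",cv2.resize(im[50:245,180:415],None,fx=3,fy=3))
```

```text
t 3.5 d cm [-0.1   5.81 -0.08] w [0.003 0.    0.003] F [ 0.1 -0.9 -3.6] j [ 0.08  0.47 -0.11  0.98  0.    1.42] g [-58.1   4.8] 0.0641
```

View pics/top3.png

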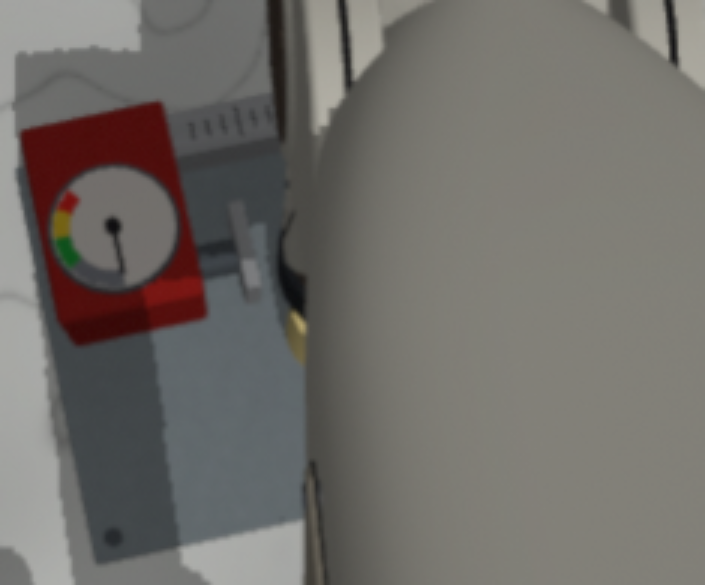

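The arm hides part of the view, but the dial at crop (113,225) and the anvil at (245,250) stay visible. The sample's edge at (290,320) clears the anvil by about 10 mm, so I move in and set it down.

arm_command(
  increments=[
    {"dx":0.0,"dy":1.5,"dz":0.0,"wx":0.0,"wy":0.0,"wz":0.0,"grip":4.0},
    {"dx":0.0,"dy":3.0,"dz":0.0,"wx":0.0,"wy":0.0,"wz":0.0,"grip":4.0},
    {"dx":0.0,"dy":4.5,"dz":0.0,"wx":0.0,"wy":0.0,"wz":0.0,"grip":4.0},
    {"dx":0.0,"dy":5.8,"dz":0.0,"wx":0.0,"wy":0.0,"wz":0.0,"grip":4.0},
    {"dx":0.0,"dy":5.8,"dz":0.7,"wx":0.0,"wy":0.0,"wz":0.0,"grip":4.0},
    {"dx":0.0,"dy":5.8,"dz":1.3,"wx":0.0,"wy":0.0,"wz":0.0,"grip":4.0},
    {"dx":0.0,"dy":5.8,"dz":1.6,"wx":0.0,"wy":0.0,"wz":0.0,"grip":4.0},
    {"dx":0.0,"dy":5.8,"dz":1.8,"wx":0.0,"wy":0.0,"wz":0.0,"grip":4.0},
    {"dx":0.0,"dy":5.8,"dz":1.8,"wx":0.0,"wy":0.0,"wz":0.0,"grip":4.0},
  ],
)

```text
clock: 4.45
eef_pos: [0.6079, 0.0574, 0.0454]
tool_rot: [0.621, 0.784, -0.0, -0.0]
ft_force: [-0.5, -0.2, -2.8]
grip_width: 0.0549
grasp_force: 64.8
```

```bash
python3 -c "
from h import *
goto(*g2w(0,4),.045)"
```

```text
t 4.45 d cm [-0.14  0.35  0.04] w [-0.001 -0.     0.003] F [-0.5 -0.2 -2.8] j [ 0.09  0.59  0.03  1.01 -0.    1.43] g [-3.5  5.3] 0.0454
```

arm_command(
  increments=[
    {"dx":0.0,"dy":0.2,"dz":0.1,"wx":0.0,"wy":0.0,"wz":0.0,"grip":4.0},
    {"dx":0.0,"dy":0.2,"dz":0.2,"wx":0.0,"wy":0.0,"wz":0.0,"grip":4.0},
    {"dx":0.0,"dy":0.2,"dz":0.2,"wx":0.0,"wy":0.0,"wz":0.0,"grip":4.0},
  ],
)

```text
clock: 4.75
eef_pos: [0.6103, 0.0578, 0.0452]
tool_rot: [0.621, 0.784, -0.0, 0.0]
ft_force: [-5.7, -1.1, 9.8]
grip_width: 0.0548
grasp_force: 65.4
```

arm_command(
  increments=[
    {"dx":0.0,"dy":0.0,"dz":-0.05,"wx":0.0,"wy":0.0,"wz":0.0,"grip":4.0},
    {"dx":0.0,"dy":0.0,"dz":-0.1,"wx":0.0,"wy":0.0,"wz":0.0,"grip":5.6},
    {"dx":0.0,"dy":0.0,"dz":-0.1,"wx":0.0,"wy":0.0,"wz":0.0,"grip":6.5},
    {"dx":0.0,"dy":0.0,"dz":-0.1,"wx":0.0,"wy":0.0,"wz":0.0,"grip":7.5},
    {"dx":0.0,"dy":0.0,"dz":-0.1,"wx":0.0,"wy":0.0,"wz":0.0,"grip":7.5},
    {"dx":0.0,"dy":0.0,"dz":-0.1,"wx":0.0,"wy":0.0,"wz":0.0,"grip":7.5},
  ],
)

```text
clock: 5.35
eef_pos: [0.611, 0.0581, 0.0442]
tool_rot: [0.62, 0.784, 0.0, 0.0]
ft_force: [-0.4, -0.9, 0.2]
grip_width: 0.0751
grasp_force: 0.0
```

arm_command(
  increments=[
    {"dx":0.0,"dy":0.0,"dz":-2.0,"wx":0.0,"wy":0.0,"wz":0.0,"grip":7.5},
    {"dx":0.0,"dy":0.0,"dz":-5.0,"wx":0.0,"wy":0.0,"wz":0.0,"grip":7.5},
    {"dx":0.0,"dy":0.0,"dz":-8.0,"wx":0.0,"wy":0.0,"wz":0.0,"grip":7.5},
    {"dx":-4.0,"dy":0.0,"dz":-9.0,"wx":0.0,"wy":0.0,"wz":0.0,"grip":5.0},
    {"dx":-8.0,"dy":0.0,"dz":-9.0,"wx":0.0,"wy":0.0,"wz":0.0,"grip":2.0},
    {"dx":-10.5,"dy":0.0,"dz":-9.0,"wx":0.0,"wy":0.0,"wz":0.0,"grip":0.0},
    {"dx":-10.5,"dy":0.0,"dz":-9.0,"wx":0.0,"wy":0.0,"wz":0.0,"grip":0.0},
    {"dx":-10.5,"dy":0.0,"dz":-9.0,"wx":0.0,"wy":0.0,"wz":0.0,"grip":0.0},
  ],
)

```text
clock: 6.15
eef_pos: [0.6348, -0.0445, 0.134]
tool_rot: [0.621, 0.784, 0.0, -0.0]
ft_force: [0.4, -0.6, -0.4]
grip_width: 0.0017
grasp_force: 0.0
```

Run:
```python
from h import *
goto(*g2w(5,-90),.04)
im,d,C=shot("wrist"); b,_,_=shot("side"); save("w4",np.hstack([cv2.resize(im,(400,300)),cv2.resize(b[120:312,180:436],(400,300))]))
vv,uu=np.mgrid[0:384,0:512]; P=atdepth("wrist",np.c_[uu.ravel(),vv.ravel()],d,C).reshape(384,512,3)
hsv=cv2.cvtColor(im,cv2.COLOR_RGB2HSV)
m=(d>0)&(abs(P[...,2]-.092)<.006)&(np.hypot(*(P[...,:2]-g2w(0,4)).transpose(2,0,1))<.045)
if m.sum(): (c,r)=cv2.minEnclosingCircle((P[m][:,:2]*1000).astype(np.float32)); print(m.sum(),r,w2g(np.array(c)/1e3))
```

```text
t 6.15 d cm [1.   0.54 9.4 ] w [-0.    -0.001  0.002] F [ 0.4 -0.6 -0.4] j [-0.07  0.56  0.23  1.24  0.    1.27] g [  -0.3 -100.1] 0.134
7889 27.994497299194336 [-1.63693818  4.89169886]
```

View pics/w4.png

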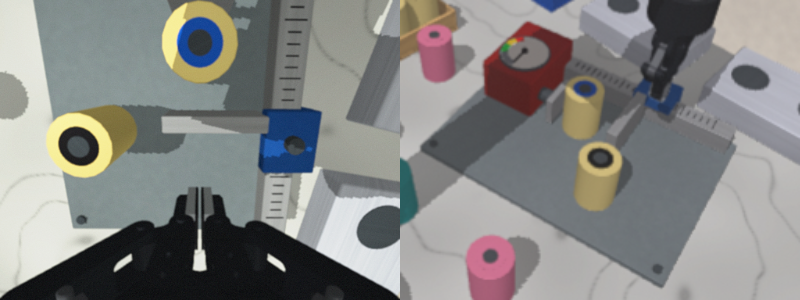

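The wrist view shows the sample upright at (200,42), between the jaws, at gauge (-1.6,4.9). The blade is at (215,122) and the reject is untouched at (80,145). The closed fingers are behind the blade, so I lower them.

arm_command(
  increments=[
    {"dx":0.0,"dy":0.3,"dz":2.5,"wx":0.0,"wy":0.0,"wz":0.0,"grip":0.0},
    {"dx":0.0,"dy":0.5,"dz":5.0,"wx":0.0,"wy":0.0,"wz":0.0,"grip":0.0},
    {"dx":0.0,"dy":0.5,"dz":7.5,"wx":0.0,"wy":0.0,"wz":0.0,"grip":0.0},
    {"dx":0.0,"dy":0.5,"dz":9.4,"wx":0.0,"wy":0.0,"wz":0.0,"grip":0.0},
    {"dx":0.6,"dy":0.5,"dz":9.4,"wx":0.0,"wy":0.0,"wz":0.0,"grip":0.0},
    {"dx":1.2,"dy":0.5,"dz":9.4,"wx":0.0,"wy":0.0,"wz":0.0,"grip":0.0},
    {"dx":1.6,"dy":0.5,"dz":9.4,"wx":0.0,"wy":0.0,"wz":0.0,"grip":0.0},
    {"dx":1.6,"dy":0.5,"dz":9.4,"wx":0.0,"wy":0.0,"wz":0.0,"grip":0.0},
  ],
)

```text
clock: 7.05
eef_pos: [0.6372, -0.0261, 0.0421]
tool_rot: [0.62, 0.785, 0.001, 0.001]
ft_force: [-0.1, -0.6, 0.8]
grip_width: -0.0003
grasp_force: 0.0
```

```bash
cat > look.py <<'E'
import sys
from h import *
z=[monitor.get_obs()]
goto(*g2w(5,-38),.04); f=np.array(z[0]["ft_force"])[:2]; print("Fy_g",-np.sin(YAW)*f[0]+np.cos(YAW)*f[1])
im,d,C=shot("top"); 
# dial rectified to the plane z=.09 (gauge axes): +x right, +y down in raster
gx,gy=np.meshgrid(np.linspace(-45,45,181),np.linspace(-45,45,181))
D0=w2g(atz("top",[(113/3+180,225/3+50)],.09,C)[0]); 
pts=np.array([list(g2w(D0[0]+a,D0[1]+b))+[.09] for a,b in zip(gx.ravel(),gy.ravel())])
mp=proj("top",pts,C).reshape(181,181,2).astype(np.float32)
r=cv2.remap(im,mp[...,0],mp[...,1],cv2.INTER_CUBIC); np.save("dial.npy",r)
g=r.max(2).astype(float); ang=np.arange(-.6,3.2,.03)
# needle: from -x, clockwise seen from above: -x -> +y -> +x (gauge z up, x away, y left)
prof=[np.mean([g[int(round(90+2*q*np.sin(a))),int(round(90-2*q*np.cos(a)))] for q in np.arange(8,25,.5)]) for a in ang]
i=int(np.argmin(prof)); w=np.clip(np.median(prof)-np.array(prof)-25,0,None); s=abs(ang-ang[i])<.3
print("needle",ang[i],(w*ang)[s].sum()/max(w[s].sum(),1e-9),"min",prof[i],"med",np.median(prof))
if len(sys.argv)>1: save(sys.argv[1],np.hstack([cv2.resize(r,(500,500))]))
E
python3 look.py
```

```text
t 7.05 d cm [ 4.47 -0.09  0.2 ] w [0.003 0.001 0.005] F [-0.1 -0.6  0.8] j [-0.04  0.64  0.11  1.04  0.    1.3 ] g [  6.1 -82.7] 0.0421
Fy_g -0.6154238461065034
needle 0.030000000000000582 0.0424506419991722 min 57.76470588235294 med 123.58823529411765
```

The needle reads 0.04. I push the jaw most of the way.

arm_command(
  increments=[
    {"dx":0.4,"dy":0.0,"dz":0.1,"wx":0.0,"wy":0.0,"wz":0.0,"grip":0.0},
    {"dx":0.8,"dy":0.0,"dz":0.1,"wx":0.0,"wy":0.0,"wz":0.0,"grip":0.0},
    {"dx":1.2,"dy":0.0,"dz":0.1,"wx":0.0,"wy":0.0,"wz":0.0,"grip":0.0},
    {"dx":1.6,"dy":0.0,"dz":0.1,"wx":0.0,"wy":0.0,"wz":0.0,"grip":0.0},
    {"dx":2.0,"dy":0.0,"dz":0.1,"wx":0.0,"wy":0.0,"wz":0.0,"grip":0.0},
    {"dx":2.4,"dy":0.0,"dz":0.1,"wx":0.0,"wy":0.0,"wz":0.0,"grip":0.0},
    {"dx":2.4,"dy":0.0,"dz":0.1,"wx":0.0,"wy":0.0,"wz":0.0,"grip":0.0},
  ],
)

```text
clock: 7.8
eef_pos: [0.632, -0.0069, 0.0402]
tool_rot: [0.621, 0.783, -0.001, 0.003]
ft_force: [2.7, -7.2, 0.7]
grip_width: -0.0003
grasp_force: 3.7
```

```bash
python3 look.py
```

```text
t 7.8 d cm [ 2.47 -0.04  0.  ] w [0.002 0.006 0.001] F [ 2.7 -7.2  0.7] j [-0.01  0.63  0.09  1.03 -0.01  1.33] g [  5.4 -62.7] 0.0402
Fy_g -7.608875215326087
needle 0.030000000000000582 0.042652211372774855 min 56.705882352941174 med 121.1470588235294
```

arm_command(
  increments=[
    {"dx":0.2,"dy":0.0,"dz":0.0,"wx":0.0,"wy":0.0,"wz":0.0,"grip":0.0},
    {"dx":0.4,"dy":0.0,"dz":0.0,"wx":0.0,"wy":0.0,"wz":0.0,"grip":0.0},
    {"dx":0.6,"dy":0.0,"dz":0.0,"wx":0.0,"wy":0.0,"wz":0.0,"grip":0.0},
    {"dx":0.8,"dy":0.0,"dz":0.0,"wx":0.0,"wy":0.0,"wz":0.0,"grip":0.0},
    {"dx":1.0,"dy":0.0,"dz":0.0,"wx":0.0,"wy":0.0,"wz":0.0,"grip":0.0},
    {"dx":1.2,"dy":0.0,"dz":0.0,"wx":0.0,"wy":0.0,"wz":0.0,"grip":0.0},
    {"dx":1.2,"dy":0.0,"dz":0.0,"wx":0.0,"wy":0.0,"wz":0.0,"grip":0.0},
  ],
)

```text
clock: 8.55
eef_pos: [0.6294, 0.0044, 0.0402]
tool_rot: [0.622, 0.783, -0.001, 0.003]
ft_force: [2.8, -8.3, 0.5]
grip_width: 0.0
grasp_force: 4.1
```

```bash
python3 look.py
```

```text
t 8.55 d cm [ 1.31 -0.04  0.01] w [0.002 0.006 0.001] F [ 2.8 -8.3  0.5] j [ 0.01  0.63  0.08  1.02 -0.01  1.35] g [  5.4 -51.1] 0.0402
Fy_g -8.699288970780934
needle 0.030000000000000582 0.042049290515310526 min 55.470588235294116 med 118.79411764705883
```

Now in steps of 1 mm per row.

arm_command(
  increments=[
    {"dx":0.1,"dy":0.0,"dz":0.0,"wx":0.0,"wy":0.0,"wz":0.0,"grip":0.0},
    {"dx":0.2,"dy":0.0,"dz":0.0,"wx":0.0,"wy":0.0,"wz":0.0,"grip":0.0},
    {"dx":0.3,"dy":0.0,"dz":0.0,"wx":0.0,"wy":0.0,"wz":0.0,"grip":0.0},
    {"dx":0.4,"dy":0.0,"dz":0.0,"wx":0.0,"wy":0.0,"wz":0.0,"grip":0.0},
    {"dx":0.5,"dy":0.0,"dz":0.0,"wx":0.0,"wy":0.0,"wz":0.0,"grip":0.0},
    {"dx":0.6,"dy":0.0,"dz":0.0,"wx":0.0,"wy":0.0,"wz":0.0,"grip":0.0},
    {"dx":0.6,"dy":0.0,"dz":0.0,"wx":0.0,"wy":0.0,"wz":0.0,"grip":0.0},
  ],
)

```text
clock: 9.3
eef_pos: [0.6282, 0.0094, 0.0402]
tool_rot: [0.622, 0.783, -0.002, 0.004]
ft_force: [2.6, -9.4, 0.1]
grip_width: 0.0003
grasp_force: 5.1
```

```bash
python3 look.py
```

```text
t 9.3 d cm [ 0.81 -0.04  0.01] w [ 0.002  0.008 -0.   ] F [ 2.6 -9.4  0.1] j [ 0.02  0.62  0.08  1.02 -0.01  1.36] g [  5.4 -46.1] 0.0402
Fy_g -9.717547834750688
needle 0.030000000000000582 0.041774682010903084 min 54.76470588235294 med 117.6470588235294
```

arm_command(
  increments=[
    {"dx":0.1,"dy":0.0,"dz":0.0,"wx":0.0,"wy":0.0,"wz":0.0,"grip":0.0},
    {"dx":0.2,"dy":0.0,"dz":0.0,"wx":0.0,"wy":0.0,"wz":0.0,"grip":0.0},
    {"dx":0.3,"dy":0.0,"dz":0.0,"wx":0.0,"wy":0.0,"wz":0.0,"grip":0.0},
    {"dx":0.4,"dy":0.0,"dz":0.0,"wx":0.0,"wy":0.0,"wz":0.0,"grip":0.0},
    {"dx":0.4,"dy":0.0,"dz":0.0,"wx":0.0,"wy":0.0,"wz":0.0,"grip":0.0},
  ],
)

```text
clock: 9.85
eef_pos: [0.6273, 0.0133, 0.0402]
tool_rot: [0.622, 0.783, -0.002, 0.004]
ft_force: [3.0, -10.5, 0.7]
grip_width: 0.0003
grasp_force: 5.1
```

```bash
python3 look.py
```

```text
t 9.85 d cm [ 0.4  -0.04  0.02] w [ 0.002  0.008 -0.   ] F [  3.  -10.5   0.7] j [ 0.02  0.62  0.08  1.02 -0.01  1.37] g [  5.4 -42. ] 0.0402
Fy_g -10.851529505942619
needle 0.030000000000000582 0.04228971244041272 min 54.5 med 116.73529411764706
```

arm_command(
  increments=[
    {"dx":0.1,"dy":0.0,"dz":0.0,"wx":0.0,"wy":0.0,"wz":0.0,"grip":0.0},
    {"dx":0.2,"dy":0.0,"dz":0.0,"wx":0.0,"wy":0.0,"wz":0.0,"grip":0.0},
    {"dx":0.3,"dy":0.0,"dz":0.0,"wx":0.0,"wy":0.0,"wz":0.0,"grip":0.0},
    {"dx":0.3,"dy":0.0,"dz":0.0,"wx":0.0,"wy":0.0,"wz":0.0,"grip":0.0},
  ],
)

```text
clock: 10.3
eef_pos: [0.6268, 0.0154, 0.0402]
tool_rot: [0.622, 0.783, -0.002, 0.004]
ft_force: [2.6, -12.4, 1.0]
grip_width: -0.0
grasp_force: 6.1
```

```bash
python3 look.py dial5
```

```text
t 10.3 d cm [ 0.18 -0.04  0.02] w [ 0.002  0.009 -0.001] F [  2.6 -12.4   1. ] j [ 0.03  0.62  0.07  1.02 -0.01  1.37] g [  5.4 -39.8] 0.0402
Fy_g -12.657381458920637
needle 0.510000000000001 0.5074469798657728 min 50.55882352941177 med 116.3529411764706
```

View pics/dial5.png

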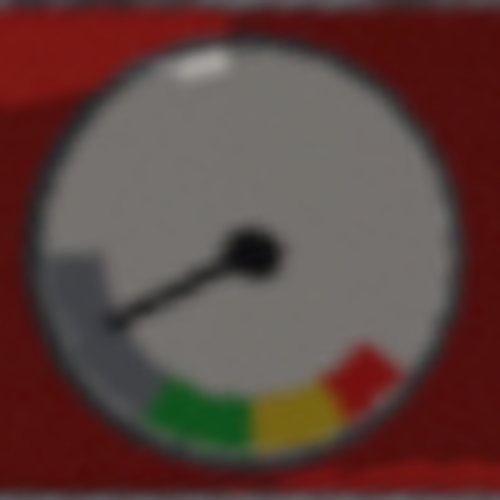

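The needle, from (250,250) to (115,322), reads 0.5 rad in the grey. Green begins at 1.0, so about 3 mm is left.

arm_command(
  increments=[
    {"dx":0.1,"dy":0.0,"dz":0.0,"wx":0.0,"wy":0.0,"wz":0.0,"grip":0.0},
    {"dx":0.2,"dy":0.0,"dz":0.0,"wx":0.0,"wy":0.0,"wz":0.0,"grip":0.0},
    {"dx":0.25,"dy":0.0,"dz":0.0,"wx":0.0,"wy":0.0,"wz":0.0,"grip":0.0},
    {"dx":0.25,"dy":0.0,"dz":0.0,"wx":0.0,"wy":0.0,"wz":0.0,"grip":0.0},
  ],
)

```text
clock: 10.75
eef_pos: [0.6265, 0.017, 0.0403]
tool_rot: [0.622, 0.783, -0.003, 0.005]
ft_force: [3.6, -14.4, -0.2]
grip_width: -0.0
grasp_force: 7.2
```

```bash
python3 look.py
```

```text
t 10.75 d cm [ 0.02 -0.04  0.03] w [ 0.002  0.011 -0.001] F [  3.6 -14.4  -0.2] j [ 0.03  0.62  0.07  1.02 -0.01  1.38] g [  5.4 -38.2] 0.0403
Fy_g -14.855651255131619
needle 0.9000000000000014 0.8929129464285728 min 48.64705882352941 med 115.97058823529412
```

arm_command(
  increments=[
    {"dx":0.1,"dy":0.0,"dz":0.0,"wx":0.0,"wy":0.0,"wz":0.0,"grip":0.0},
    {"dx":0.2,"dy":0.0,"dz":0.0,"wx":0.0,"wy":0.0,"wz":0.0,"grip":0.0},
    {"dx":0.25,"dy":0.0,"dz":0.0,"wx":0.0,"wy":0.0,"wz":0.0,"grip":0.0},
    {"dx":0.25,"dy":0.0,"dz":0.0,"wx":0.0,"wy":0.0,"wz":0.0,"grip":0.0},
  ],
)

```text
clock: 11.2
eef_pos: [0.6261, 0.0186, 0.0403]
tool_rot: [0.623, 0.783, -0.003, 0.006]
ft_force: [4.0, -15.8, -1.4]
grip_width: 0.0005
grasp_force: 8.1
```

```bash
python3 look.py
```

```text
t 11.2 d cm [-0.14 -0.04  0.03] w [ 0.002  0.012 -0.002] F [  4.  -15.8  -1.4] j [ 0.04  0.62  0.07  1.02 -0.01  1.38] g [  5.4 -36.6] 0.0403
Fy_g -16.301816989301624
needle 1.2900000000000018 1.2888717211642131 min 46.970588235294116 med 115.61764705882354
```

The needle stands at 1.29, mid-green. I back off along -y, lift away and check that it holds.

arm_command(
  increments=[
    {"dx":0.0,"dy":0.0,"dz":0.0,"wx":0.0,"wy":0.0,"wz":0.0,"grip":0.0},
    {"dx":-0.4,"dy":0.0,"dz":0.0,"wx":0.0,"wy":0.0,"wz":0.0,"grip":0.0},
    {"dx":-1.0,"dy":0.0,"dz":0.0,"wx":0.0,"wy":0.0,"wz":0.0,"grip":0.0},
    {"dx":-2.5,"dy":0.0,"dz":0.0,"wx":0.0,"wy":0.0,"wz":0.0,"grip":0.0},
    {"dx":-3.5,"dy":0.0,"dz":-1.0,"wx":0.0,"wy":0.0,"wz":0.0,"grip":0.0},
    {"dx":-3.5,"dy":0.0,"dz":-4.0,"wx":0.0,"wy":0.0,"wz":0.0,"grip":0.0},
    {"dx":-3.5,"dy":0.0,"dz":-8.0,"wx":0.0,"wy":0.0,"wz":0.0,"grip":0.0},
    {"dx":-3.5,"dy":0.0,"dz":-10.0,"wx":0.0,"wy":0.0,"wz":0.0,"grip":0.0},
    {"dx":-3.5,"dy":0.0,"dz":-10.0,"wx":0.0,"wy":0.0,"wz":0.0,"grip":0.0},
  ],
)

```text
clock: 12.15
eef_pos: [0.6348, -0.0094, 0.1446]
tool_rot: [0.621, 0.784, 0.003, 0.004]
ft_force: [-0.5, -1.1, 0.9]
grip_width: 0.0002
grasp_force: 0.0
```

```bash
python3 look.py
python3 - <<'E'
from h import *
im,d,C=shot("wrist"); b,_,_=shot("side"); save("w6",np.hstack([cv2.resize(im,(400,300)),cv2.resize(b[120:312,180:436],(400,300))]))
E
```

```text
t 12.15 d cm [ 2.81 -0.34 10.45] w [0.009 0.002 0.003] F [-0.5 -1.1  0.9] j [-0.01  0.55  0.23  1.25  0.    1.32] g [  7.5 -65.9] 0.1446
Fy_g -0.9931901537634963
needle 1.2900000000000018 1.289243619965155 min 52.44117647058823 med 126.58823529411765
```

View pics/w6.png

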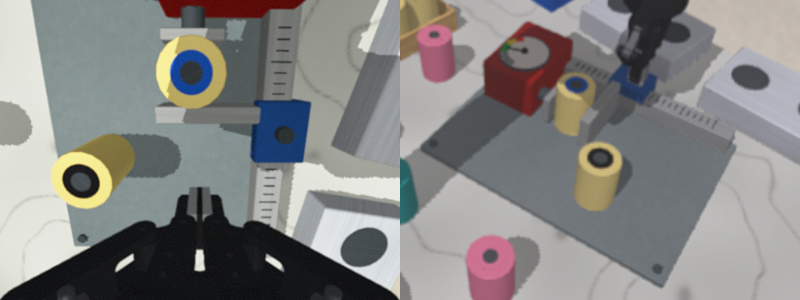

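The sample stands clamped at (190,72) between anvil and blade. The needle still reads 1.29, the robot is clear and the reject at (80,180) is undisturbed.

```bash
python3 -c "
from h import *
print(job.job_done())"
```

```text
the job is handed in; nothing more can be done
None
```

The blue-core casting stands upright and clamped between the jaws, with the needle at about 1.29 rad (green). The robot is clear, the black-core casting is undisturbed, and the job is handed in; no verdict came back.

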